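Put the big bolt away and screw its jar shut

TASK

Put the big bolt that stands on the bench into the open leaning jar. Then swing the jar's tethered lid over its mouth and, with the lid down, screw the cap clockwise until it is fully tight. Do not knock over the glue bottle.

Things in the scene. Friction and masses are not known exactly. Their poses are not given: they have to be found in the camera images.
- bolt: steel hexagon bolt, 90 mm long, standing upright on its head. Head at the bottom, 29 mm across corners and 11 mm high; round shank 16 mm in diameter above it. Origin: centre of the head's flat end (on the bench at the start); z runs along the shank to its free end at z = 90 mm. About 160 g.
- bolt_mid (a point): the middle of the bolt, on its axis, 45 mm from either end; axes as bolt
- jar_mouth (a point): rim centre of the open clear jar, the longer of two, fixed in a wooden stand, leaning 35 degrees towards the robot's side; rim about 137 mm above the bench. z out of the mouth along the jar's axis, x towards the lid hinge (upper, far side), y along the hinge pin. Jar 122 mm long, 68 mm outside diameter; mouth 56 mm inside, 62 mm outside; inner floor at z = -118 mm; stand base 170 x 100 mm
- lid_hinge (a point): the lid's hinge pin, 46 mm from the jar's axis (jar_mouth x = 46 mm, z = -10 mm); axes as jar_mouth, fixed to the jar
- lid (a joint): angle of the black strap that carries the cap, about the hinge pin (+y of lid_hinge), rad: 0 = down on the mouth, growing as it opens, range 0 to 2.5. Starts at 2.0 to 2.4: the lid stands about upright behind the mouth, its inside facing the robot. The stiff hinge stays where it is left. The strap is a ring round the cap on a short tongue
- cap (a joint): turn of the grey screw cap in its strap, rad: 0 = fully tight (a stop), growing as it is unscrewed (anticlockwise seen from outside), range 0 to 3.0; starts at 1.9 to 2.7. With the lid down the cap's bar points along jar_mouth x turned by this angle about jar_mouth z, so at 0 it is in line with the strap. Takes about 0.1 N m; the cap neither rises nor sinks
- cap_grip (a point): centre of the grip bar on the cap's outside, on the cap's axis; z outward. The bar is 58 mm long (x), 12 mm thick (y), 27 mm high (z). The cap under it is a disc 70 mm in diameter, outer face 13.5 mm below the point, skirt's edge 39.5 mm below. With the lid down the point is on the jar's axis at jar_mouth z = 21.5 mm
- short_jar: bystander: a shorter jar of the same make (92 mm long), already screwed shut, fixed in a like stand on the other side; its origin is the centre of its underside, z along its axis. Nothing to do here.
- glue: bystander: white glue bottle, 60 mm in diameter, 190 mm high, standing loose behind; origin at the centre of its underside, z up
There are look-alikes about, which are no part of the job. Several things have the shape of the bolt; the one meant has the colours described above.

How it is judged (in metres and radians):
On the way, in this order (a step that is already met when the one before it is completed fails the run):
1. the bolt is in the open jar (z of bolt_mid in the frame of jar_mouth between -0.12 and -0.03 m and x of bolt_mid in the frame of jar_mouth between -0.03 and 0.03 m and y of bolt_mid in the frame of jar_mouth between -0.03 and 0.03 m and contact force between bolt and the fingers below 0.1 N), for 0.2 s.
2. the lid is down on the mouth, the cap not yet tight (value of joint lid below 0.07 rad), for 0.1 s.
3. the cap is screwed tight (value of joint cap below 0.14 rad), for 0.2 s.
At the end, for the whole second after the job is handed in: The bolt lies at rest inside the leaning jar (its middle between 30 and 120 mm below the rim, within 30 mm of the axis in x and in y), the lid is down (lid joint below 0.07 rad) and the cap tight (cap joint below 0.14 rad, about 8 degrees) (z of bolt_mid in the frame of jar_mouth between -0.12 and -0.03 m and x of bolt_mid in the frame of jar_mouth between -0.03 and 0.03 m and y of bolt_mid in the frame of jar_mouth between -0.03 and 0.03 m and linear speed of bolt below 0.03 m/s and value of joint lid below 0.07 rad and value of joint cap below 0.14 rad); the robot touches nothing.
It fails at once if the glue bottle is knocked over (angle between glue's own z axis and vertical above 0.6 rad).
It also fails if it takes over 64 s, if anything falls off the work surface, if the arm or the gripper's body presses on something with over 40 N, if the wrist force passes 120 N, or if a joint passes its speed limit or range.

ROBOT

A 6-joint arm with a two-finger parallel gripper is mounted at the origin on the work surface. World frame = base frame: x ahead of the robot, y to its left, z up, the work surface at z = 0. Lengths are in mm, angles in degrees, forces in N, time in s.
With the tool pointing down it reaches from about 350 to 850 mm from the base axis. Payload 8.1 kg.
Tool frame: the origin (TCP) lies on the centre line of the jaws, within the pads' length; the fingertips stand 19 mm ahead of it and the grasp point (between the pads) is the TCP (r.tip_reach is the z of the fingertips in the tool frame, in mm); z points along the fingers, y is the line along which they close (so a half turn about z gives the same grasp; the last joint's range is limited). The gripper opens to 85 mm and grips with 20 to 120 N. Pads are 22 mm wide; open, the fingers measure 114 mm over their backs; the gripper's body (76 mm by 85 mm) begins 54 mm behind the grasp point. The pads swing forward as they close: fully open they stand 13 mm farther back than shut.
Start: joints at [-80.925, 7.471, 85.268, -0, 87.261, -4.893], TCP at [144.855, -582.256, 250.292] pointing down, gripper open.
Joint ranges: [-169.43, 169.43], [-51.17, 129.36], [1.28, 143.12], [-76.62, 256.62], [0, 156.53], [-152.29, 152.29]. Speed limits (degrees/s): [136.94, 136.94, 159.86, 180, 180, 180].

INTERFACE

Orientations are given as [roll, pitch, yaw] about the fixed x, y, z axes, in that order (R = Rz(yaw) Ry(pitch) Rx(roll)).
In Python, from bench import r gives the robot as it stands. The module is installed in compiled form; this text tells all that it offers.
- The arm moves only by the shell command python3 -m handwheel 'ROWS' [FORCE]. ROWS is JSON, a list of rows, each a list of 7 numbers: the shift along the tool's x, y, z in m, then the turn, a rotation vector about the tool's x, y, z in degrees, then the finger opening in m, from 0 to 0.0854. In form: [[tx, ty, tz, ax, ay, az, claw], ...]. A call has 1 to 8 rows; each row shifts and turns the commanded pose from where the row before left it, along the tool's axes as they then stand; what a row does not reach is not made up. A row lasts 1/12 s, in which the tool goes at most 41.7 mm and 7.16 degrees, less where a joint would pass 70% of its speed; a pose out of reach is approached as far as the arm can. A call with a gripper value outside its range is refused whole. The fingers move at their own pace and stop on an object; FORCE is the grip in N (left out, the last holds). Time passes only in rows, so rows that do not move let the fingers close. It gives the time, the measured TCP pose, the force, the opening and the grip force at its end, in the units of the state.
- r.sense(): the state, without advancing time (a new reading comes with each control period).
- r.snapshot(name): name is "scene" or "top" or "wrist"; returns (picture, depth): 480x640x3 uint8, blue, green, red; 480x640 float32, mm along the optical axis (not along the pixel's ray), 0 where there is no reading.
- r.calibration(name): a dict with "vfov" (degrees; the focal length in pixels is half the picture's height over the tangent of half this angle, whatever the lens; pixels are square), "cx", "cy" (the principal point, pixels), "dist" ([k1, k2, p1, p2, k3] as OpenCV has them; the pictures are not rectified), "rvec" (rotation vector, rad) and "tvec" (3), from world to camera coordinates, as OpenCV has them; the wrist camera has in their place "tool_from_camera" (4x4, takes a point from camera to tool coordinates, whose origin is the TCP and whose axes are the flange's). Camera axes: x right, y down, z forward; pixel columns grow to the right and rows downward; lengths in mm; the calibration is good to about 2 mm. A picture is of the moment at which its call begins: read the wrist's pose just before it. calibration takes no time and is no camera call.
- r.hand_in(): hands the job in; it is judged then, once.
The state is a dict: "time": time; "joint_pos": joint angles; "qd": joint speeds; "joint_efforts": joint torques, N m; "tool_pos": TCP position; "tcp_rot": TCP orientation; "ft_force": force on the tool from outside, world axes, zero at the start; "wrist_torque": the same for the moment, N m; "finger_gap": finger opening in mm; "grip_force": force on a finger pad.
Only numpy, scipy, OpenCV 4.12 (cv2) and the standard library are available. Lean on these libraries where they do the work, as an engineer would, in place of code of your own. Each camera call takes 0.05 s, during which the arm holds its last target. There are 200 camera calls.

## Working session

There is one attempt and no reset: what is moved stays moved. The work goes in short steps, Python scripts to look and compute and a shell command to move; the robot and the scene stay as the last step left them, time stands still between calls to the robot, and variables do not carry over. Pictures are saved under pics/ and viewed, at most 10 in all, crops included, and the job is handed in when it is done.

```bash
mkdir -p pics
cat > h.py <<'E'
import numpy as np, cv2
from scipy.spatial.transform import Rotation as R
from bench import r
def K(c):
    f=240/np.tan(np.radians(c['vfov']/2)); return np.array([[f,0,c['cx']],[0,f,c['cy']],[0,0,1.]])
def tool():
    s=r.sense(); T=np.eye(4); T[:3,:3]=R.from_euler('xyz',s['tcp_rot'],degrees=True).as_matrix(); T[:3,3]=s['tool_pos']; return T
def snap(n):
    T=tool(); im,d=r.snapshot(n); c=r.calibration(n)
    if n=='wrist': W=T@np.array(c['tool_from_camera'])
    else:
        M=np.eye(4); M[:3,:3]=cv2.Rodrigues(np.array(c['rvec'],float))[0]; M[:3,3]=np.ravel(c['tvec']); W=np.linalg.inv(M)
    v,u=np.mgrid[0:480,0:640]
    p=cv2.undistortPoints(np.stack([u,v],-1).reshape(-1,1,2).astype(float),K(c),np.array(c['dist'],float)).reshape(480,640,2)
    P=np.dstack([p*d[...,None],d])@W[:3,:3].T+W[:3,3]
    P[d==0]=np.nan
    np.savez('%s.npz'%n,im=im,P=P,W=W)
    return im,P,W
E
python3 - <<'E'
from h import *
print(r.sense())
for n in('scene','top'):
    im,P,W=snap(n); cv2.imwrite(f'pics/{n}0.png',im); print(n,W.round(2).tolist())
E
```

```text
{'time': 0.0, 'joint_pos': array([-8.09223371e+01,  7.51368736e+00,  8.53313668e+01, -4.28950781e-04,
        8.72609792e+01, -4.89268905e+00]), 'qd': array([ 0.02684547, -0.1115435 ,  0.0678156 ,  0.01202859,  0.00529067,
        0.00616613]), 'joint_efforts': array([-1.89222468e-03, -5.69397640e+01, -5.00560856e+01, -6.59798970e-04,
        1.45483497e-02,  3.34368258e-05]), 'tool_pos': array([ 144.79170458, -581.72671362,  249.23920157]), 'tcp_rot': array([-1.79894317e+02, -8.61668911e-03,  1.39703649e+01]), 'ft_force': array([ 0.27348409, -0.14794133, -0.46996008]), 'wrist_torque': array([-0.00681177,  0.00634111,  0.01838548]), 'grip_force': 0.0, 'finger_gap': 85.38156514285222}
scene [[0.48, 0.64, -0.6, 987.41], [0.88, -0.34, 0.34, -242.32], [0.01, -0.69, -0.72, 591.78], [0.0, 0.0, 0.0, 1.0]]
top [[0.01, -1.0, 0.03, 549.67], [-1.0, -0.01, 0.05, -23.47], [-0.05, -0.03, -1.0, 778.81], [0.0, 0.0, 0.0, 1.0]]
```

View pics/scene0.png

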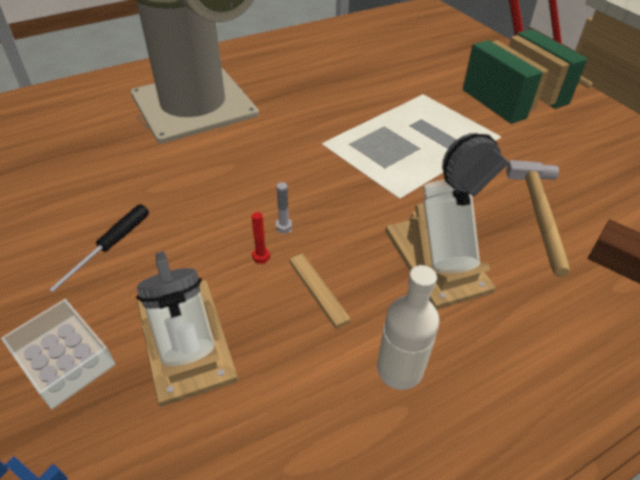

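View pics/top0.png

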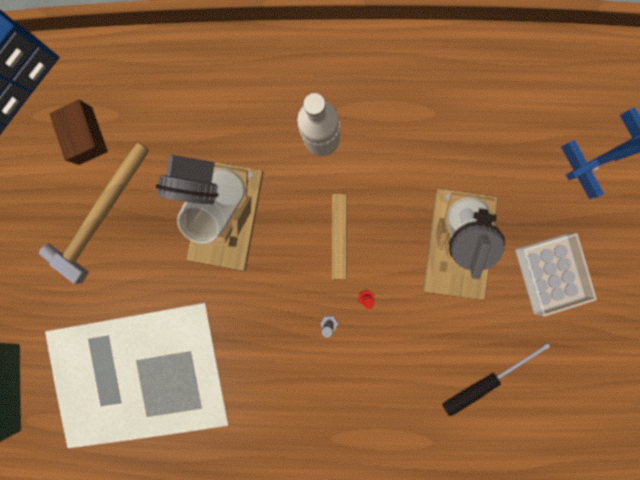

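Scene: the steel bolt is at (283,210), in top at (328,327). The red look-alike is at (260,237), in top at (367,299). Other bolt-like items are the screwdriver (100,245) and the hammer. The open jar is at scene (450,230) with its lid at (475,165), top (205,222). The glue is at top (320,125). I choose the grey bolt and check it in one crop.

Run:
```python
from h import *
s=np.load('scene.npz');t=np.load('top.npz')
a=cv2.resize(s['im'][170:280,230:340],(400,400),interpolation=3)
b=cv2.resize(t['im'][145:285,150:290],(400,400),interpolation=3)
cv2.imwrite('pics/crop1.png',np.hstack([a,b]))
for n,d,(u0,u1,v0,v1) in(('scene',s,(265,300,175,240)),('top',t,(312,345,310,345))):
    im=d['im'].astype(int)[v0:v1,u0:u1];P=d['P'][v0:v1,u0:u1]
    m=(P[...,2]>5)&(np.ptp(im,axis=2)<40)
    Q=P[m]
    print(n,len(Q))
    for z in range(5,100,10):
        q=Q[(Q[:,2]>=z)&(Q[:,2]<z+10)]
        if len(q): print(z,len(q),q.mean(0).round(1),q.min(0).round(1),q.max(0).round(1))
# jar area depth in top
print('jar z'); 
for v in range(150,275,8): print(v,[int(x) if x==x else -1 for x in t['P'][v,155:270:8,2]])
for uv in((254,172),(245,266),(190,260),(214,244),(180,218),(202,205),(222,222),(190,165),(165,190)):
    print(uv,t['P'][uv[1],uv[0]].round(1))
```

```text
scene 530
5 127 [439.5   4.   10.1] [422.6  -7.9   5. ] [448.1  19.5  14.6]
15 46 [439.    4.6  19.6] [433.4  -1.2  15.3] [443.5  14.4  24.7]
25 41 [439.7   3.9  30.1] [433.2  -1.3  25. ] [443.1  11.2  34.7]
35 42 [439.7   4.8  40. ] [434.2  -0.6  35.1] [443.5  12.4  45. ]
45 43 [439.6   4.6  50. ] [433.1  -1.5  45. ] [443.1  11.8  54.9]
55 50 [440.    4.1  60. ] [433.3  -1.5  55.1] [443.6  13.   64.8]
65 54 [439.6   4.2  70.3] [430.9  -1.8  65.5] [443.1  12.7  74.9]
75 49 [439.5   3.9  79.9] [433.1  -2.1  75.6] [443.6  12.2  85. ]
85 78 [436.    5.7  89. ] [427.2  -1.8  85.3] [443.   14.5  91.2]
top 266
5 99 [439.5   4.6  12. ] [424.8  -8.    6. ] [447.5  18.2  14.8]
15 10 [441.    3.2  19.6] [437.5  -1.7  15. ] [443.   11.4  24.7]
25 8 [439.6   4.   29.7] [436.1  -2.1  25.9] [441.8  12.4  34.8]
35 7 [441.9   4.1  38.3] [440.   -0.6  35.3] [442.8   8.7  42.8]
45 8 [440.7   1.5  50.5] [436.1  -2.7  46.4] [443.    6.8  53.7]
55 10 [441.    5.2  57.7] [435.3  -2.9  55.2] [443.   12.7  59.8]
65 13 [441.6   4.7  69. ] [439.   -1.8  65.2] [443.   11.9  74.5]
75 16 [440.3   3.4  81.7] [432
[... 675 characters left out ...]
, 14, 0, 0]
222 [2, 2, 0, 133, 108, 91, 78, 72, 139, 105, 94, 57, 15, 0, 0]
230 [0, 1, 0, 0, 117, 103, 93, 89, 132, 76, 84, 17, 14, 0, 2]
238 [0, 1, 3, 0, 0, 118, 114, 119, 92, 80, 27, 14, -1, 0, 1]
246 [0, 1, 1, 2, 2, 15, 17, 14, 14, 13, 20, 15, 0, 1, 2]
254 [2, 0, 1, 0, 15, 16, 15, 14, 12, 16, 15, 17, 4, -1, 1]
262 [1, 0, 1, 0, 1, 1, 13, 16, 15, 13, 16, 15, 0, 0, 1]
270 [2, 0, 0, 3, 0, 2, 2, 1, 1, 1, 1, 14, 0, 1, 2]
(254, 172) [682.3 132.4  16.6]
(245, 266) [526.8 145.4  11.5]
(190, 260) [535.2 237.4  16.3]
(214, 244) [562.4 197.6  14.6]
(180, 218) [596.5 212.9 134.4]
(202, 205) [613.1 175.6 153. ]
(222, 222) [591.9 154.6 125.5]
(190, 165) [656.5 172.5 215.2]
(165, 190) [622.5 195.2 236. ]
```

View pics/crop1.png

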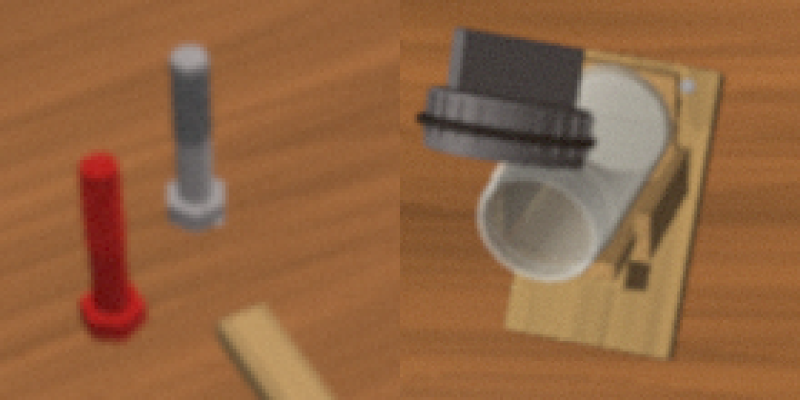

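The left crop shows the steel bolt at (190,130), grey with a silvery head, and the red decoy at (100,240). The right crop shows the open mouth at (540,225) with the cap standing behind it. Next I fit the jar and lid model to the point clouds.

```bash
cat > fit.py <<'E'
from h import *
from scipy.optimize import least_squares
L=np.radians(35)
def jarR(yaw):
    return R.from_euler('z',yaw).as_matrix()@np.array([[np.cos(L),0,-np.sin(L)],[0,1,0],[np.sin(L),0,np.cos(L)]])
def cyl(p,r,z0,z1):
    d=np.stack([np.hypot(p[:,0],p[:,1])-r,np.abs(p[:,2]-(z0+z1)/2)-(z1-z0)/2],1)
    return np.minimum(d.max(1),0)+np.linalg.norm(np.maximum(d,0),axis=1)
def box(p,h):
    d=np.abs(p)-h; return np.minimum(d.max(1),0)+np.linalg.norm(np.maximum(d,0),axis=1)
def lidsdf(p,th,c):
    H=np.array([46,0,-10.]); q=(p-H)@R.from_euler('y',th).as_matrix()+H
    b=(q-[0,0,21.5])@R.from_euler('z',c).as_matrix()
    return np.minimum(cyl(q,35,-18,8),box(b,np.array([29,6,13.5])))
def res(x,J,C):
    M=jarR(x[3])
    pj=(J-x[:3])@M
    a=np.minimum(np.abs(cyl(pj,34,-122,-22)),np.abs(cyl(pj,31,-30,0)))
    inn=np.hypot(pj[:,0],pj[:,1])<28
    a[inn]=np.minimum(a[inn],8)
    return np.r_[a, lidsdf((C-x[:3])@M,x[4],x[5])]
E
python3 - <<'E'
from fit import *
J=[];C=[];B=[]
for n in('scene','top'):
    d=np.load(n+'.npz');P=d['P'].reshape(-1,3);im=d['im'].reshape(-1,3).astype(int);sat=np.ptp(im,axis=1)
    ok=(P[:,0]>500)&(P[:,0]<720)&(P[:,1]>110)&(P[:,1]<260)
    C.append(P[ok&(P[:,2]>180)]); J.append(P[ok&(P[:,2]>40)&(P[:,2]<150)&(sat<45)])
    b=P[ok&(abs(P[:,2]-15)<3)]; B.append(b); print(n,len(C[-1]),len(J[-1]),len(b))
    rect=cv2.minAreaRect(b[:,:2].astype(np.float32)); print(rect)
J=np.vstack(J);C=np.vstack(C);np.savez('jc.npz',J=J,C=C)
best=None
for c in(1.9,2.3,2.7):
    s=least_squares(res,[600,180,137,0,2.2,c],args=(J,C),loss='soft_l1',f_scale=1.5,x_scale=[1,1,1,.02,.02,.02])
    e=np.abs(res(s.x,J,C)); print(s.x.round(3),s.cost.round(1),np.median(e[:len(J)]),np.median(e[len(J):]))
E
```

```text
scene 2841 4216 1600
((610.5925903320312, 182.7868194580078), (100.79328155517578, 170.98915100097656), 80.60640716552734)
top 2331 2699 2073
((611.3048095703125, 181.83331298828125), (99.87451171875, 170.1092987060547), 80.47286224365234)
[ 5.84801e+02  1.85678e+02  1.38128e+02 -1.47000e-01  2.04500e+00
  2.31400e+00] 22553.0 1.2466689140744336 0.7813376644125949
[ 5.84801e+02  1.85678e+02  1.38128e+02 -1.47000e-01  2.04500e+00
  2.31400e+00] 22553.0 1.2466689244641458 0.7813376574846189
[ 5.84801e+02  1.85678e+02  1.38128e+02 -1.47000e-01  2.04500e+00
  2.31400e+00] 22553.0 1.24666815394934 0.7813369767414424
```

```bash
cat > go.py <<'E'
from fit import *
from scipy.linalg import expm,logm
MOUTH=np.array([584.8,186,138.1]); YAW=np.radians(-9.0)
Tj=np.eye(4);Tj[:3,:3]=jarR(YAW);Tj[:3,3]=MOUTH
def pose(p,rot):
    T=np.eye(4);T[:3,:3]=rot;T[:3,3]=p;return T
def down(yaw): return R.from_euler('xyz',[180,0,yaw],degrees=True).as_matrix()
def jrot(tilt,spin): # tool along -z_j tilted by `tilt` about jar y, x_t at `spin` from x_j
    return Tj[:3,:3]@R.from_euler('y',tilt,degrees=True).as_matrix()@R.from_euler('z',spin,degrees=True).as_matrix()@np.diag([1,-1,-1.])
def jp(x,y,z): return (Tj@[x,y,z,1])[:3]
def rows(T,N,T0=None):
    T0=tool() if T0 is None else T0
    D=np.linalg.inv(T0)@T; D[:3,3]/=1000
    S=expm(np.real(logm(D))/N)
    print(N,'x',S[:3,3].round(4).tolist(),np.degrees(R.from_matrix(S[:3,:3]).as_rotvec()).round(2).tolist(),'|',np.linalg.norm(S[:3,3])*1000)
    return T
E
python3 - <<'E'
from go import *
for n,u,v in(('top',367,299),('top',320,140),('top',315,104),('top',480,245),('scene',405,370)): print(n,u,v,np.load(n+'.npz')['P'][v,u].round())
rows(pose([435.5,5,150],down(-9)),20)
E
```

```text
top 367 299 [484. -53.  92.]
top 320 140 [712.  18. 116.]
top 315 104 [740.  20. 191.]
top 480 245 [ 563. -200.  151.]
scene 405 370 [765.   6.  51.]
20 x [0.0162, -0.0287, 0.005] [-0.0, 0.0, 1.15] | 33.334456562875815
```

```bash
python3 -m handwheel '[[0.0162,-0.0287,0.003,0,0,1.15,0.045],[0.0162,-0.0287,0.003,0,0,1.15,0.045],[0.0162,-0.0287,0.003,0,0,1.15,0.045],[0.0162,-0.0287,0.003,0,0,1.15,0.045],[0.0162,-0.0287,0.003,0,0,1.15,0.045],[0.0162,-0.0287,0.003,0,0,1.15,0.045],[0.0162,-0.0287,0.003,0,0,1.15,0.045],[0.0162,-0.0287,0.003,0,0,1.15,0.045]]' 60
python3 -m handwheel '[[0.0162,-0.0287,0.003,0,0,1.15,0.045],[0.0162,-0.0287,0.003,0,0,1.15,0.045],[0.0162,-0.0287,0.003,0,0,1.15,0.045],[0.0162,-0.0287,0.003,0,0,1.15,0.045],[0.0162,-0.0287,0.003,0,0,1.15,0.045],[0.0162,-0.0287,0.003,0,0,1.15,0.045],[0.0162,-0.0287,0.003,0,0,1.15,0.045],[0,0,0,0,0,0,0.045]]'
python3 - <<'E'
from go import *
rows(pose([435.5,5,150],down(-9)),4)
print(r.sense()['joint_pos'].round(1))
E
```

```text
time: 0.77
tool_pos: [232.8, -332.3, 225.7]
tcp_rot: [-180.0, 0.0, 4.7]
ft_force: [0.3, 1.0, 0.3]
finger_gap: 44.7
grip_force: 0.0
time: 1.43
tool_pos: [343.0, -126.0, 204.5]
tcp_rot: [-179.9, -0.0, -3.0]
ft_force: [0.0, 0.4, -0.5]
finger_gap: 44.8
grip_force: 0.0
4 x [0.02, -0.0347, 0.0137] [-0.04, -0.0, 1.49] | 42.361478295766
[-2.840e+01 -3.070e+01  1.231e+02  1.000e-01  8.760e+01  6.470e+01]
```

```bash
python3 -m handwheel '[[0.016,-0.0278,0.011,0,0,1.2,0.045],[0.016,-0.0278,0.011,0,0,1.2,0.045],[0.016,-0.0278,0.011,0,0,1.2,0.045],[0.016,-0.0278,0.011,0,0,1.2,0.045],[0.016,-0.0278,0.011,0,0,1.2,0.045],[0,0,0,0,0,0,0.045],[0,0,0,0,0,0,0.045]]'
python3 - <<'E'
from go import *
im,P,W=snap('wrist')
Q=P.reshape(-1,3); m=(abs(Q[:,0]-435)<25)&(abs(Q[:,1]-5)<25)&(Q[:,2]>60)&(Q[:,2]<100)
q=Q[m]; print(len(q),q.min(0),q.max(0),np.median(q,0))
q=q[q[:,2]>86]; print(len(q),cv2.minEnclosingCircle(q[:,:2].astype(np.float32)))
rows(pose([435.5,5,72],down(-9)),4)
E
```

```text
time: 2.02
tool_pos: [434.1, 0.6, 148.9]
tcp_rot: [180.0, 0.2, -9.1]
ft_force: [-1.5, 0.1, 0.1]
finger_gap: 44.6
grip_force: 0.0
980 [426.23996673  -2.82454031  60.21499727] [442.75563445  13.33838147  91.76469805] [437.92191123   4.79303046  89.33126067]
606 ((434.3141174316406, 5.099505424499512), 8.149419784545898)
4 x [0.0002, -0.0014, 0.0194] [0.01, 0.03, -0.04] | 19.455538415832276
```

```bash
python3 -m handwheel '[[0,-0.0015,0.019,0,0,0,0.045],[0,-0.0015,0.019,0,0,0,0.045],[0,-0.0015,0.019,0,0,0,0.045],[0,0,0.019,0,0,0,0.045],[0,0,0,0,0,0,0.012],[0,0,0,0,0,0,0.012],[0,0,0,0,0,0,0.012],[0,0,0,0,0,0,0.012]]' 60
python3 -m handwheel '[[0,0,0,0,0,0,0.010],[0,0,0,0,0,0,0.010],[0,0,-0.01,0,0,0,0.010],[0,0,-0.03,0,0,0,0.010],[0,0,-0.04,0,0,0,0.010],[0,0,-0.04,0,0,0,0.010],[0,0,-0.04,0,0,0,0.010],[0,0,0,0,0,0,0.010]]'
python3 - <<'E'
from go import *
T=rows(pose(jp(0,0,95),jrot(0,0)),10); print(T.round(2), r.sense()['joint_pos'].round(1))
E
```

```text
time: 2.73
tool_pos: [436.5, 3.5, 76.0]
tcp_rot: [-180.0, -0.1, -9.3]
ft_force: [0.9, -0.3, -1.0]
finger_gap: 14.2
grip_force: 58.4
time: 3.4
tool_pos: [439.5, 3.8, 244.7]
tcp_rot: [-180.0, -0.8, -9.3]
ft_force: [1.3, 0.2, 0.0]
finger_gap: 14.5
grip_force: 58.7
10 x [0.005, -0.0203, 0.0045] [0.0, 3.42, -0.03] | 21.38136741200623
[[ 8.1000e-01 -1.6000e-01  5.7000e-01  5.3098e+02]
 [-1.3000e-01 -9.9000e-01 -9.0000e-02  1.9452e+02]
 [ 5.7000e-01  0.0000e+00 -8.2000e-01  2.1592e+02]
 [ 0.0000e+00  0.0000e+00  0.0000e+00  1.0000e+00]] [ -6.2 -19.  110.5   0.   87.6  93.1]
```

```bash
python3 -m handwheel '[[0.005,-0.0203,0.0045,0,3.42,0,0.010],[0.005,-0.0203,0.0045,0,3.42,0,0.010],[0.005,-0.0203,0.0045,0,3.42,0,0.010],[0.005,-0.0203,0.0045,0,3.42,0,0.010],[0.005,-0.0203,0.0045,0,3.42,0,0.010],[0.005,-0.0203,0.0045,0,3.42,0,0.010],[0.005,-0.0203,0.0045,0,3.42,0,0.010],[0.005,-0.0203,0.0045,0,3.42,0,0.010]]'
python3 -m handwheel '[[0.005,-0.0203,0.0045,0,3.42,0,0.010],[0.005,-0.0203,0.0045,0,3.42,0,0.010],[0,0,0,0,0,0,0.010],[0,0,0,0,0,0,0.010],[0,0,0,0,0,0,0.010]]'
python3 - <<'E'
from go import *
T=rows(pose(jp(0,0,14),jrot(0,0)),6)
im,P,W=snap('wrist'); cv2.imwrite('pics/w1.png',im)
im,P,W=snap('top'); im2,P,W=snap('scene'); cv2.imwrite('pics/w2.png',np.hstack([im[100:300,120:320],im2[100:300,350:550]]).repeat(2,0).repeat(2,1))
E
```

```text
time: 4.07
tool_pos: [507.5, 158.2, 208.6]
tcp_rot: [-179.9, -27.6, -9.3]
ft_force: [0.0, -0.5, -1.3]
finger_gap: 14.8
grip_force: 58.8
time: 4.48
tool_pos: [526.4, 194.9, 204.9]
tcp_rot: [180.0, -34.1, -9.2]
ft_force: [1.0, -0.3, -0.7]
finger_gap: 14.3
grip_force: 58.9
6 x [0.0018, -0.0001, 0.0124] [0.03, 0.14, -0.03] | 12.547106120088213
```

View pics/w2.png

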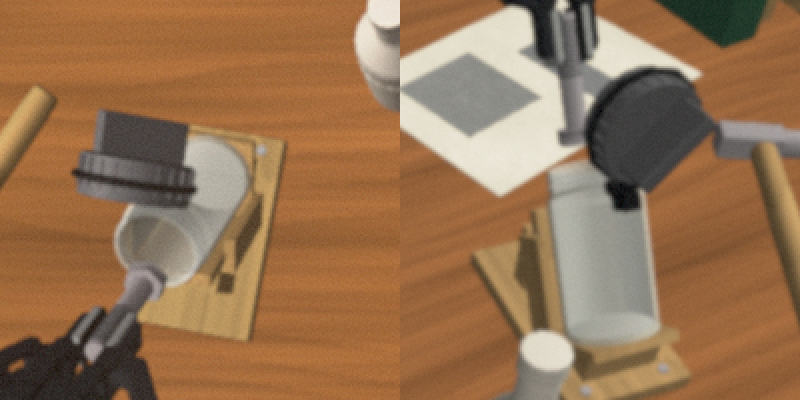

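The view shows the bolt head at (148,283) in the left crop, just outside the low side of the rim. The tool is about 11 mm low along jar x, so I shift it and then insert.

```bash
python3 -m handwheel '[[0.006,0,-0.004,0,0.4,0,0.010],[0.006,0,-0.004,0,0.4,0,0.010],[0,0,0,0,0,0,0.010],[0,0,0,0,0,0,0.010]]'
python3 - <<'E'
from go import *
print(np.linalg.inv(Tj)@tool())
T=rows(pose(jp(0,0,14),jrot(0,0)),7)
d=snap('top');P=d[1].reshape(-1,3);q=(P-MOUTH)@Tj[:3,:3]
m=(np.hypot(q[:,0],q[:,1])<22)&(q[:,2]>8)&(q[:,2]<60);q=q[m]
for z in range(8,60,8):
    k=q[(q[:,2]>=z)&(q[:,2]<z+8)]
    if len(k):print(z,len(k),k.min(0).round(1),k.max(0).round(1))
E
```

```text
time: 4.97
tool_pos: [532.7, 193.9, 219.4]
tcp_rot: [-179.9, -35.1, -9.4]
ft_force: [0.0, -0.8, -1.9]
finger_gap: 14.3
grip_force: 58.9
[[ 9.99985289e-01 -5.17429280e-03  1.62746505e-03  3.46151802e+00]
 [-5.17062444e-03 -9.99984100e-01 -2.25022345e-03 -3.48552556e-01]
 [ 1.63908249e-03  2.24177533e-03 -9.99996144e-01  9.67771693e+01]
 [ 0.00000000e+00  0.00000000e+00  0.00000000e+00  1.00000000e+00]]
7 x [-0.0005, -0.0001, 0.0118] [0.02, -0.01, -0.04] | 11.835752819268745
16 18 [ -2.6 -12.7  21.7] [17.4  9.4 23.9]
24 88 [ -8.5 -13.6  24.1] [18.8 13.9 32. ]
32 159 [ -6.9 -13.4  32. ] [18.1 14.9 39.4]
40 45 [ 0.3 -8.2 40. ] [12.   5.8 48. ]
48 51 [ 1.2 -7.2 48.1] [12.6  6.4 56. ]
56 27 [ 2.6 -7.3 56.1] [12.1  6.7 59.9]
```

```bash
python3 -m handwheel '[[-0.002,0,0.014,0,0,0,0.010],[-0.001,0,0.015,0,0,0,0.010],[-0.001,0,0.015,0,0,0,0.010],[0,0,0.015,0,0,0,0.010],[0,0,0.014,0,0,0,0.010],[0,0,0.006,0,0,0,0.010],[0,0,0,0,0,0,0.010],[0,0,0,0,0,0,0.010]]'
python3 -m handwheel '[[0,0,0,0,0,0,0.028],[0,0,0,0,0,0,0.028],[0,0,0,0,0,0,0.028],[0,0,0,0,0,0,0.028],[0,0,-0.01,0,0,0,0.028],[0,0,-0.02,0,0,0,0.028],[0,0,-0.03,0,0,0,0.028],[0,0,-0.04,0,0,0,0.028]]'
python3 - <<'E'
from go import *
print((np.linalg.inv(Tj)@tool())[:3,3])
im,P,W=snap('top'); im2,P,W=snap('scene'); cv2.imwrite('pics/w3.png',np.hstack([im[100:300,120:320],im2[100:300,350:550]]).repeat(2,0).repeat(2,1))
print(r.sense()['joint_pos'])
E
```

```text
time: 5.68
tool_pos: [573.2, 187.0, 150.7]
tcp_rot: [180.0, -34.9, -9.3]
ft_force: [0.0, -0.3, -1.8]
finger_gap: 14.7
grip_force: 59.1
time: 6.35
tool_pos: [515.4, 195.6, 231.3]
tcp_rot: [179.8, -34.8, -9.2]
ft_force: [0.9, 0.8, 0.7]
finger_gap: 28.2
grip_force: 0.0
[ -3.91209289  -1.37921966 116.47877003]
[ 28.12663076 -24.22882504 121.61280446 -24.95267727  55.52630571
 136.72892546]
```

View pics/w3.png

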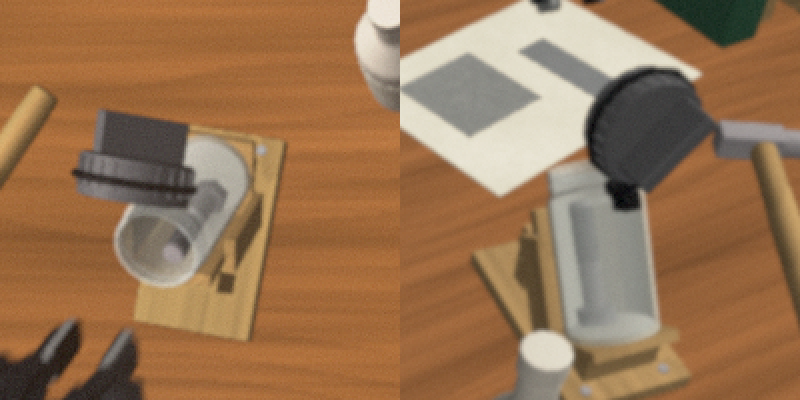

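The bolt stands inside the jar: the shank is seen at (175,250) left and (595,260) right. Next I plan the lid push: fingers shut, coming down behind the cap beside its bar.

```bash
cat > lid.py <<'E'
from go import *
H=np.array([46,0,-10.])
def push(th,q=(-29,-16,8)):
    p=H+R.from_euler('y',th).as_matrix()@(np.array(q)-H)
    al=np.clip(th/2.0,0,1)*35   # tilt back from jar axis
    rot=jrot(al,0)
    return pose(jp(*p)-rot@np.array([-11,0,19.]),rot)
E
python3 - <<'E'
from lid import *
up=pose([530,190,320],jrot(35,0)); 
A=push(2.2); B=A.copy(); B[2,3]+=75; 
print(A.round(2)[:3],B[:3,3])
rows(up,6); rows(B,6,up); rows(A,4,B)
E
```

```text
[[ 9.9000e-01 -1.6000e-01  0.0000e+00  6.5518e+02]
 [-1.6000e-01 -9.9000e-01 -0.0000e+00  1.5865e+02]
 [ 0.0000e+00  0.0000e+00 -1.0000e+00  2.4995e+02]] [655.1776204  158.65383797 324.95031147]
6 x [0.0068, 0.001, -0.0117] [-0.05, -5.92, -0.05] | 13.605574762681158
6 x [0.0214, 0.0019, -0.0008] [0.0, -0.0, 0.0] | 21.522936155704606
4 x [-0.0, 0.0, 0.0187] [0.0, -0.0, 0.0] | 18.749999999999993
```

```bash
python3 -m handwheel '[[0.0068,0.001,-0.0117,0,-5.92,0,0],[0.0068,0.001,-0.0117,0,-5.92,0,0],[0.0068,0.001,-0.0117,0,-5.92,0,0],[0.0068,0.001,-0.0117,0,-5.92,0,0],[0.0068,0.001,-0.0117,0,-5.92,0,0],[0.0068,0.001,-0.0117,0,-5.92,0,0],[0.0214,0.002,-0.001,0,0,0,0],[0.0214,0.002,-0.001,0,0,0,0]]'
python3 -m handwheel '[[0.0214,0.002,-0.001,0,0,0,0],[0.0214,0.002,-0.001,0,0,0,0],[0.0214,0.002,-0.001,0,0,0,0],[0.0214,0.002,-0.001,0,0,0,0],[0,0,0,0,0,0,0],[0,0,0,0,0,0,0],[0,0,0,0,0,0,0]]'
python3 - <<'E'
from lid import *
rows(push(2.2),5)
E
```

```text
time: 7.12
tool_pos: [573.2, 177.0, 314.3]
tcp_rot: [-180.0, 0.5, -9.3]
ft_force: [0.4, 0.1, 0.2]
finger_gap: -0.2
grip_force: 0.0
time: 7.7
tool_pos: [654.1, 156.0, 316.3]
tcp_rot: [-180.0, 0.5, -9.3]
ft_force: [-0.2, 0.3, 0.5]
finger_gap: -0.4
grip_force: 0.0
5 x [0.0002, -0.0006, 0.0133] [-0.0, 0.11, -0.06] | 13.284316705250422
```

```bash
python3 -m handwheel '[[0.0004,-0.0006,0.0133,0,0.1,0,0],[0.0004,-0.0006,0.0133,0,0.1,0,0],[0.0004,-0.0006,0.0133,0,0.1,0,0],[0.0004,-0.0006,0.0133,0,0.1,0,0],[0.0004,-0.0006,0.0133,0,0.1,0,0],[0,0,0,0,0,0,0],[0,0,0,0,0,0,0]]'
python3 - <<'E'
from lid import *
w=[2.2,1.8,1.4,1.0,.6,.2,-.03]
T=tool()
for t in w[1:]: 
    print(t); T=rows(push(t),4,T)
im,P,W=snap('top'); im2,P,W=snap('scene'); cv2.imwrite('pics/w4.png',np.hstack([im[100:300,120:320],im2[100:300,350:550]]).repeat(2,0).repeat(2,1))
E
```

```text
time: 8.28
tool_pos: [655.6, 158.6, 248.9]
tcp_rot: [180.0, 0.1, -9.3]
ft_force: [-0.8, 0.2, 0.2]
finger_gap: 0.2
grip_force: 0.0
1.8
4 x [-0.008, 0.0, -0.001] [0.01, 0.91, -0.06] | 8.096762654945937
1.4
4 x [-0.008, -0.0, 0.0015] [-0.0, 1.75, 0.0] | 8.170087782565826
1.0
4 x [-0.0072, 0.0, 0.0035] [0.0, 1.75, -0.0] | 8.033811981649073
0.6
4 x [-0.006, -0.0, 0.0051] [0.0, 1.75, -0.0] | 7.869288473291793
0.2
4 x [-0.0042, -0.0, 0.0064] [-0.0, 1.75, 0.0] | 7.687762602725029
-0.03
4 x [-0.0015, 0.0, 0.0041] [-0.0, 0.88, -0.0] | 4.360047947425139
```

View pics/w4.png

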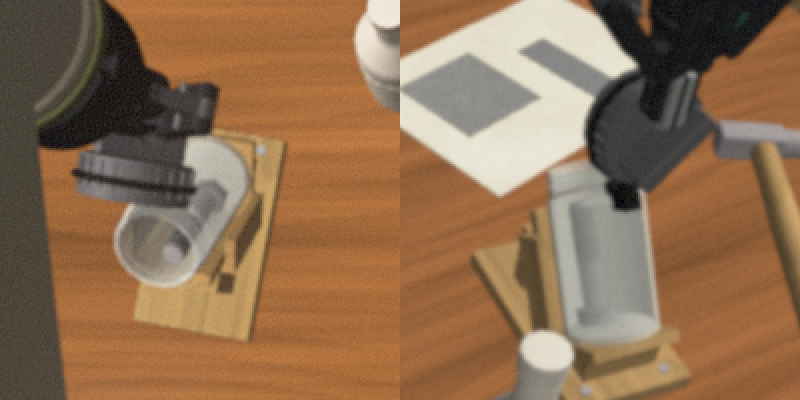

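The shut fingers are behind the cap beside the bar, at (680,100) in the right crop. I start the push.

```bash
python3 -m handwheel '[[-0.008,0,-0.001,0,0.9,0,0],[-0.008,0,-0.001,0,0.9,0,0],[-0.008,0,-0.001,0,0.9,0,0],[-0.008,0,-0.001,0,0.9,0,0],[-0.008,0,0.0015,0,1.75,0,0],[-0.008,0,0.0015,0,1.75,0,0],[-0.008,0,0.0015,0,1.75,0,0],[-0.008,0,0.0015,0,1.75,0,0]]'
python3 - <<'E'
from lid import *
T=tool()
for t in (1.,.6): 
    print(t); T=rows(push(t),4,T)
E
```

```text
time: 9.05
tool_pos: [594.9, 168.8, 246.2]
tcp_rot: [-179.9, -10.9, -9.3]
ft_force: [0.9, 0.2, 0.8]
finger_gap: -0.1
grip_force: 0.4
1.0
4 x [-0.0079, 0.0002, 0.0041] [-0.0, 1.66, -0.08] | 8.939461929026919
0.6
4 x [-0.006, -0.0, 0.0051] [0.0, 1.75, -0.0] | 7.869288473291793
```

```bash
python3 -m handwheel '[[-0.0078,0,0.004,0,1.7,0,0],[-0.0078,0,0.004,0,1.7,0,0],[-0.0078,0,0.004,0,1.7,0,0],[-0.0078,0,0.004,0,1.7,0,0],[-0.006,0,0.005,0,1.75,0,0],[-0.006,0,0.005,0,1.75,0,0],[-0.006,0,0.005,0,1.75,0,0],[-0.006,0,0.005,0,1.75,0,0]]'
python3 - <<'E'
from lid import *
T=tool()
for t in (.2,-.03): 
    print(t); T=rows(push(t),4,T)
im,P,W=snap('top'); im2,P,W=snap('scene'); cv2.imwrite('pics/w5.png',np.hstack([im[100:300,120:320],im2[100:300,350:550]]).repeat(2,0).repeat(2,1))
E
```

```text
time: 9.72
tool_pos: [553.0, 175.8, 196.1]
tcp_rot: [-179.9, -24.6, -9.3]
ft_force: [0.7, -0.3, 0.7]
finger_gap: -0.1
grip_force: 0.2
0.2
4 x [-0.0043, 0.0003, 0.0066] [0.01, 1.72, -0.07] | 7.887328889632245
-0.03
4 x [-0.0015, 0.0, 0.0041] [-0.0, 0.88, -0.0] | 4.360047947425139
```

View pics/w5.png

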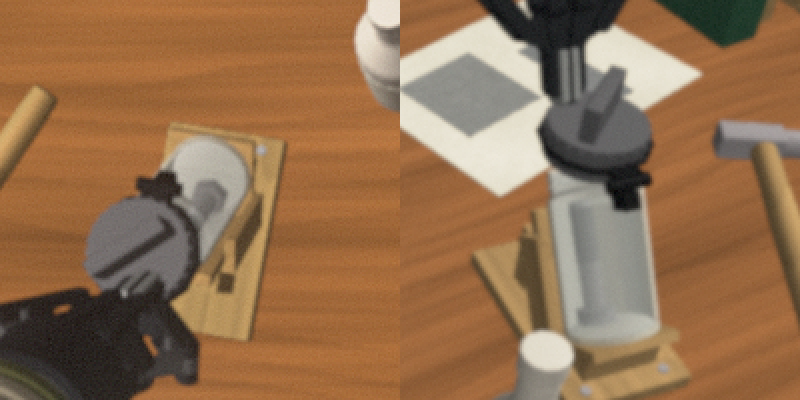

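The lid follows and is nearly closed: the cap is at (140,250) left and (595,130) right, and the bar is free. I continue the push.

```bash
python3 -m handwheel '[[-0.0043,0.0003,0.0066,0,1.72,0,0],[-0.0043,0.0003,0.0066,0,1.72,0,0],[-0.0043,0.0003,0.0066,0,1.72,0,0],[-0.0043,0.0003,0.0066,0,1.72,0,0],[-0.0015,0,0.0041,0,0.88,0,0],[-0.0015,0,0.0041,0,0.88,0,0],[-0.0015,0,0.0041,0,0.88,0,0],[-0.0015,0,0.0041,0,0.88,0,0]]'
python3 -m handwheel '[[0,0,0,0,0,0,0],[0,0,0,0,0,0,0]]'
python3 - <<'E'
from lid import *
rows(push(-.03),2)
T=np.linalg.inv(Tj)@tool();print(T.round(2))
E
```

```text
time: 10.48
tool_pos: [553.5, 174.4, 146.9]
tcp_rot: [-179.9, -34.9, -9.3]
ft_force: [-15.9, -0.6, 17.5]
finger_gap: 0.4
grip_force: 11.6
time: 10.65
tool_pos: [553.3, 174.5, 147.5]
tcp_rot: [-180.0, -34.9, -9.3]
ft_force: [-12.9, -0.5, 11.2]
finger_gap: -0.1
grip_force: 7.8
2 x [0.0001, -0.0002, -0.0001] [0.08, 0.06, -0.13] | 0.2085258914402159
[[  1.    -0.    -0.   -18.67]
 [ -0.    -1.    -0.   -16.31]
 [ -0.     0.    -1.    24.52]
 [  0.     0.     0.     1.  ]]
```

```bash
python3 -m handwheel '[[0,0,-0.015,0,0,0,0],[0,0,-0.03,0,0,0,0.05],[0,0,-0.035,0,0,0,0.05],[0,0,-0.035,0,0,0,0.05],[0,0,0,0,0,0,0.05],[0,0,0,0,0,0,0.05]]'
cat > cap.py <<'E'
from go import *
C=[]
for n in('scene','top'):
    im,P,W=snap(n); P=P.reshape(-1,3); q=(P-MOUTH)@Tj[:3,:3]
    C.append(P[(np.hypot(q[:,0],q[:,1])<37)&(q[:,2]>4)&(q[:,2]<40)])
    print(n,len(C[-1]))
C=np.vstack(C)
f=lambda x: lidsdf((C-MOUTH-Tj[:3,:3]@np.r_[x[2:4],0])@Tj[:3,:3],x[0],x[1])
for c0 in(0.1,0.8,1.6,2.3,2.9):
    s=least_squares(f,[0,c0,0,0],loss='soft_l1',f_scale=1.5,x_scale=[.02,.02,1,1]); print(s.x.round(3),round(s.cost,1))
E
python3 cap.py
python3 - <<'E'
from go import *
print((np.linalg.inv(Tj)@tool())[:3,3],r.sense()['joint_pos'])
E
```

```text
time: 11.15
tool_pos: [488.9, 186.0, 244.5]
tcp_rot: [-179.7, -35.1, -9.4]
ft_force: [-0.2, 0.5, 0.7]
finger_gap: 50.1
grip_force: 0.0
scene 749
top 1721
[-0.022 -0.845  1.284  0.62 ] 861.4
[-0.022  2.296  1.286  0.607] 861.4
[-0.022  2.296  1.284  0.62 ] 861.4
[-0.022  2.296  1.286  0.607] 861.4
[-0.022  2.296  1.286  0.607] 861.4
[-19.53792717 -16.31400566 138.49694697] [ 28.38221292 -29.9324073  125.36078915 -24.22928858  58.16141496
 135.73641273]
```

```bash
python3 - <<'E'
from go import *
A=pose(jp(1.2,.6,115),jrot(0,131.6)); 
T=tool(); S=pose(jp(1.2,.6,115),T[:3,:3]); rows(S,2); 
print(np.degrees(R.from_matrix(T[:3,:3].T@A[:3,:3]).as_rotvec()))
E
python3 -m handwheel '[[0.01,0,0.011,0,0,0,0.05],[0.0107,-0.017,0.011,0,0,0,0.05],[0,0,0,0,0,-7,0.05],[0,0,0,0,0,-7,0.05],[0,0,0,0,0,-7,0.05],[0,0,0,0,0,-7,0.05],[0,0,0,0,0,-7,0.05],[0,0,0,0,0,-7,0.05]]'
python3 -m handwheel '[[0,0,0,0,0,-7,0.05],[0,0,0,0,0,-7,0.05],[0,0,0,0,0,-7,0.05],[0,0,0,0,0,-7,0.05],[0,0,0,0,0,-7,0.05],[0,0,0,0,0,-7,0.05],[0,0,0,0,0,-7,0.05],[0,0,0,0,0,-7,0.05]]'
python3 -m handwheel '[[0,0,0,0,0,-7,0.05],[0,0,0,0,0,-7,0.05],[0,0,0,0,0,-7,0.05],[0,0,0,0,0,-7,0.05],[0,0,0,0,0,-5.5,0.05],[0,0,0,0,0,0,0.05],[0,0,0,0,0,0,0.05]]'
python3 - <<'E'
from go import *
rows(pose(jp(1.2,.6,115),jrot(0,131.6)),2); rows(pose(jp(1.2,.6,31),jrot(0,131.6)),6);print(r.sense()['joint_pos'].round(1))
E
```

```text
2 x [0.0104, -0.0085, 0.0117] [-0.0, -0.0, 0.0] | 17.80626103195792
[  -0.14825885    0.27979302 -131.84627953]
time: 11.92
tool_pos: [519.4, 196.0, 231.5]
tcp_rot: [155.0, -24.7, 38.6]
ft_force: [0.0, -0.5, 0.8]
finger_gap: 50.1
grip_force: 0.0
time: 12.58
tool_pos: [519.4, 196.0, 231.5]
tcp_rot: [145.7, 4.9, 87.5]
ft_force: [-0.2, -0.3, 0.3]
finger_gap: 49.8
grip_force: 0.0
time: 13.17
tool_pos: [519.4, 196.2, 232.2]
tcp_rot: [152.6, 22.1, 116.6]
ft_force: [0.1, -0.4, -0.0]
finger_gap: 50.2
grip_force: 0.0
2 x [-0.0002, 0.0008, 0.0] [-0.22, -0.02, -0.25] | 0.8042511324179243
6 x [-0.0001, 0.0003, 0.014] [-0.07, -0.01, -0.08] | 14.006532988008557
[ 27.7 -23.  121.3 -24.6  55.4   5. ]
```

```bash
python3 -m handwheel '[[0,0.0003,0.016,0,0,0,0.05],[0,0.0003,0.016,0,0,0,0.05],[0,0.0003,0.016,0,0,0,0.05],[0,0.0003,0.016,0,0,0,0.05],[0,0.0003,0.014,0,0,0,0.05],[0,0.0003,0.006,0,0,0,0.05],[0,0,0,0,0,0,0.05],[0,0,0,0,0,0,0.05]]'
python3 -m handwheel '[[0,0,0,0,0,0,0.006],[0,0,0,0,0,0,0.006],[0,0,0,0,0,0,0.006],[0,0,0,0,0,0,0.006],[0,0,0,0,0,0,0.006],[0,0,0,0,0,0,0.006]]' 50
python3 - <<'E'
from go import *
print((np.linalg.inv(Tj)@tool()).round(3),r.sense()['wrist_torque'])
E
```

```text
time: 13.83
tool_pos: [568.0, 189.8, 165.2]
tcp_rot: [152.6, 22.2, 116.6]
ft_force: [0.0, -0.4, 0.2]
finger_gap: 50.0
grip_force: 0.0
time: 14.33
tool_pos: [566.7, 189.2, 165.3]
tcp_rot: [152.7, 22.2, 116.7]
ft_force: [-15.1, -4.8, 8.1]
finger_gap: 11.0
grip_force: 51.1
[[-6.600e-01  7.520e-01 -6.000e-03  5.750e-01]
 [ 7.520e-01  6.600e-01 -5.000e-03  3.800e-01]
 [ 0.000e+00 -8.000e-03 -1.000e+00  3.284e+01]
 [ 0.000e+00  0.000e+00  0.000e+00  1.000e+00]] [-0.83806075  1.57896144 -0.69313143]
```

```bash
python3 -m handwheel '[[0,-0.0007,-0.0006,0,0,0,0.006],[0,0,0,0,0,5,0.006],[0,0,0,0,0,6,0.006],[0,0,0,0,0,6,0.006],[0,0,0,0,0,6,0.006],[0,0,0,0,0,6,0.006],[0,0,0,0,0,6,0.006],[0,0,0,0,0,6,0.006]]'
python3 -m handwheel '[[0,0,0,0,0,6,0.006],[0,0,0,0,0,6,0.006],[0,0,0,0,0,6,0.006],[0,0,0,0,0,0,0.006]]'
python3 - <<'E'
from go import *
print((np.linalg.inv(Tj)@tool()).round(3),r.sense()['wrist_torque'])
E
```

```text
time: 15.0
tool_pos: [566.3, 189.0, 165.6]
tcp_rot: [145.3, 0.2, 80.8]
ft_force: [-8.4, -5.0, 2.4]
finger_gap: 10.9
grip_force: 50.0
time: 15.33
tool_pos: [566.2, 188.9, 165.5]
tcp_rot: [146.6, -10.0, 65.8]
ft_force: [-8.5, -4.3, 2.8]
finger_gap: 11.1
grip_force: 50.1
[[ 3.1100e-01  9.5000e-01 -6.0000e-03  3.0300e-01]
 [ 9.5000e-01 -3.1100e-01 -5.0000e-03 -5.9000e-02]
 [-7.0000e-03 -4.0000e-03 -1.0000e+00  3.3222e+01]
 [ 0.0000e+00  0.0000e+00  0.0000e+00  1.0000e+00]] [-0.67774801  0.93489624 -0.69656635]
```

```bash
python3 -m handwheel '[[0,0,0,0,0,6,0.006],[0,0,0,0,0,6,0.006],[0,0,0,0,0,6,0.006],[0,0,0,0,0,6,0.006],[0,0,0,0,0,6,0.006],[0,0,0,0,0,6,0.006],[0,0,0,0,0,6,0.006],[0,0,0,0,0,6,0.006]]'
python3 -m handwheel '[[0,0,0,0,0,6,0.006],[0,0,0,0,0,6,0.006],[0,0,0,0,0,6,0.006],[0,0,0,0,0,4,0.006],[0,0,0,0,0,0,0.006],[0,0,0,0,0,0,0.006]]'
python3 - <<'E'
from go import *
T=np.linalg.inv(Tj)@tool();print(T[:3,3],np.degrees(np.arctan2(T[1,0],T[0,0])),r.sense()['wrist_torque'],r.sense()['joint_pos'])
E
```

```text
time: 16.0
tool_pos: [566.1, 189.0, 165.4]
tcp_rot: [164.1, -31.2, 19.4]
ft_force: [-10.9, -4.1, 3.1]
finger_gap: 11.1
grip_force: 50.3
time: 16.5
tool_pos: [566.0, 189.0, 165.3]
tcp_rot: [178.2, -34.6, -6.3]
ft_force: [-11.0, -3.5, 4.5]
finger_gap: 10.5
grip_force: 50.4
[1.96784722e-02 7.92493005e-03 3.32316364e+01] 2.237234974712434 [-0.70210653  1.21199086 -0.76275256] [ 23.9706661  -12.11774068 120.06839141 -26.23188232  45.20122091
 135.04233285]
```

```bash
python3 -m handwheel '[[0,0,0,0,0,2,0.006],[0,0,0,0,0,2,0.006],[0,0,0,0,0,0,0.006],[0,0,0,0,0,0,0.006],[0,0,0,0,0,0,0.006]]'
python3 - <<'E'
from go import *
T=np.linalg.inv(Tj)@tool();print(np.degrees(np.arctan2(T[1,0],T[0,0])),r.sense()['wrist_torque']@Tj[:3,2])
E
python3 -m handwheel '[[0,0,0,0,0,0,0.05],[0,0,0,0,0,0,0.05],[0,0,0,0,0,0,0.05],[0,0,0,0,0,0,0.05],[0,0,0,0,0,0,0.05],[0,0,-0.01,0,0,0,0.05],[0,0,-0.03,0,0,0,0.05],[0,0,-0.04,0,0,0,0.05]]'
python3 -m handwheel '[[0,0,-0.04,0,0,0,0.05],[0,0,-0.04,0,0,0,0.05],[0,0,0,0,0,0,0.05],[0,0,0,0,0,0,0.05]]'
python3 cap.py
python3 - <<'E'
import numpy as np,cv2
a,b=[np.load('%s.npz'%n)['im'] for n in('top','scene')]
cv2.imwrite('pics/w6.png',np.hstack([a[100:300,120:320],b[100:300,350:550]]).repeat(2,0).repeat(2,1))
E
```

```text
time: 16.92
tool_pos: [566.0, 189.2, 165.3]
tcp_rot: [-179.1, -34.6, -11.1]
ft_force: [-10.1, -2.6, 3.4]
finger_gap: 10.8
grip_force: 50.4
-1.6948294269974062 0.34868638575216
time: 17.58
tool_pos: [520.4, 195.9, 229.2]
tcp_rot: [-179.2, -34.5, -11.0]
ft_force: [0.1, 0.8, 0.4]
finger_gap: 49.8
grip_force: 0.0
time: 17.92
tool_pos: [477.4, 205.9, 302.2]
tcp_rot: [-178.6, -35.1, -11.2]
ft_force: [-0.1, -0.0, -1.0]
finger_gap: 49.8
grip_force: 0.0
scene 855
top 1727
[-0.017 -0.003  1.222  0.705] 842.9
[-0.017 -0.003  1.222  0.705] 842.9
[-0.017  3.138  1.222  0.705] 842.9
[-0.017  3.138  1.222  0.705] 842.9
[-0.017  3.138  1.222  0.705] 842.9
```

View pics/w6.png

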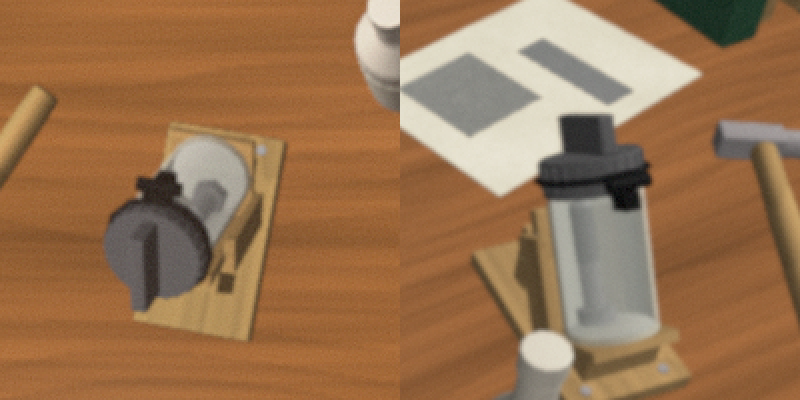

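The lid is down with the bar in line with the strap at (150,250) left (fit: cap about 0.00 rad, lid about 0). The bolt is inside and the robot is clear, so I hand in.

```bash
python3 -c "
from bench import r
print(r.hand_in())"
```

```text
the job is handed in; nothing more can be done
None
```

The bolt is in the leaning jar, the lid is down (measured about 0 rad), the cap is tight (about 0 rad), the glue bottle was never touched, and the job was handed in at about 18 s; no verdict was shown.

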